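# Release and push off the filter housing cover

## Task

Open the white filter housing: press its orange release tab down so that the blue cover springs loose, then push the cover along its rails away from you onto the empty landing deck until the filter beneath is completely uncovered. Only press and push with the fingertips: do not grip or lift the cover, and leave the other things on the bench where they are.

Things in the scene. Friction and masses are not known exactly. Their poses are not given: they have to be found in the camera images.
- filter_housing: White filter housing, fixed, 230 (x) x 100 (y) mm; origin at the centre of its underside; x runs along its two rails from the seat (near the robot) to the empty landing deck, y to its left, z up. Grey deck 36 mm high. Rail tops z = 46.5 mm, inner faces y = +-41.5 mm; lips reach in to y = +-34 mm and hold the cover down. Low spring ejector block, 44.5 mm high, at x = -115 to -98 mm.
- seat_center (a point): Middle of the cover's seat, on the deck at x = -45 mm, y = 0, z = 36 mm of the housing. The black and blue filter lies here under the cover, in a recess from 37 mm before to 37 mm past this point along x, 44 mm wide.
- landing_center (a point): Middle of the landing deck, at x = +55 mm, y = 0, z = 36 mm of the housing. A low end stop halts the cover when its origin is here, 100 mm from the seat.
- filter_cover: Loose blue cover, 0.12 kg, origin at the centre of its underside, axes as the housing's. Flange 100 (x) x 80 (y) x 5 mm; on it a ribbed block 60 mm wide, x = -20 to +46 mm, top 26 mm above the underside. Starts at the seat, blocked by the tab's tooth. When the tab is pressed the ejector moves it about 10 mm in +x; then it slides with 1 to 4 N and stays where left.
- cover_rear_face (a point): Middle of the upright rear (-x) face of the cover's raised block, 15 mm above the cover's underside (51 mm above the worktop): the place to push, in +x of the housing. The bare flange behind it (30 mm long, its top 41 mm above the worktop) leaves room for closed fingertips.
- tab_top (a point): Centre of the top of the orange release tab, a pad 30 (x) x 28 (y) mm on a bracket on the left (+y) side of the housing; when out at x = 12, y = 67, z = 64 mm of the housing. Press straight down.
- release_tab (a joint): Travel of the tab: 0 out, 0.009 m fully pressed; the cover is freed at about 0.005; a press takes some 2 to 5 N. It is sprung and rises when let go, until its tooth meets the underside of the cover that has moved over it (reads about 0.004); the cover stays free.
- objective_canister: Bystander, loose: black upright cylinder, 38 mm across, 60 mm tall. Origin at the centre of its underside.
- spare_eyepiece: Bystander, loose: black stepped cylinder, 34 mm across, 42 mm tall. Origin at the centre of its underside.
- tape_1: Bystander, loose: roll of tan tape lying flat, 96 mm across, 25 mm tall. Origin at the centre of its underside.
- petri_dish_1: Bystander, loose: round clear dish, 91 mm across, 15 mm tall. Origin at the centre of its underside.
- coverslip_box_2: Bystander, loose: small white box with a teal lid, 32x54x15 mm. Origin at the centre of its underside.
Not all that is in view belongs to the job. What is meant by the filter_cover is not black or green, and is the larger of those in its own colour.

How it is judged (in metres and radians):
On the way, in this order (a step that is already met when the one before it is completed fails the run):
1. the release tab is pressed down (value of joint release_tab above 0.0045 m), for 0.05 s.
2. the cover is pushed along the rails clear of the filter (x of filter_cover in the frame of filter_housing above 0.043 m), for 0.2 s.
At the end, for the whole second after the job is handed in: The cover rests flat between the rails on the landing deck, its origin more than 43 mm in +x of the housing's origin (88 mm or more from its seat; the stop is at 100 mm), so that the filter recess is uncovered; it is at rest (x of filter_cover in the frame of filter_housing above 0.043 m and z of filter_cover in the frame of filter_housing between 0.031 and 0.041 m and angle between filter_cover's own z axis and vertical below 0.1 rad and linear speed of filter_cover below 0.01 m/s); the robot touches nothing.
It fails at once if the cover is lifted or tipped (10 mm or 0.2 rad) (z of filter_cover in the frame of filter_housing above 0.046 m or angle between filter_cover's own z axis and vertical above 0.2 rad).
It fails at once if a bystander is moved by more than 15 mm (distance of any of objective_canister, spare_eyepiece, tape_1, petri_dish_1, coverslip_box_2 from where it was at the start of the episode above 0.015 m).
It also fails if it takes over 40 s, if anything falls off the work surface, if the arm or the gripper's body presses on something with over 40 N, if the wrist force passes 120 N, or if a joint passes its speed limit or range.

## Robot

A 7-joint arm with a two-finger parallel gripper is mounted at the origin on a cart in front of the work surface, level with it; the furniture and walls round the work are solid. World frame = base frame: x ahead of the robot, y to its left, z up, the work surface at z = 0. Lengths are in m, angles in degrees, forces in N, time in s.
With the tool pointing down it reaches from about 0.425 to 0.875 m from the base axis. Payload 4.7 kg.
Tool frame: the origin (TCP) lies midway between the tips of the shut fingers; the grasp point (between the pads) lies 19 mm behind it; z points along the fingers, y is the line along which they close (so a half turn about z gives the same grasp; the last joint's range is limited). The gripper opens to 87 mm and grips with 3 to 60 N. Pads are 19 mm wide; open, the fingers measure 117 mm over their backs; the gripper's body (75 mm by 190 mm) begins 51 mm behind the grasp point.
Start: joints at [69.104, 18.392, -4.016, 83.108, 1.295, 78.541, -3.26], TCP at [0.24, -0.604, 0.223] pointing down, gripper open.
Joint ranges: [-163.93, 163.93], [-17.29, 119.83], [-79.2, 71.16], [3.27, 140.29], [-89.18, 269.18], [5.43, 117.66], [-154.24, 154.24]. Speed limits (degrees/s): [147.25, 147.25, 180, 180, 180, 180, 180].

## Interface

Orientations are given as [roll, pitch, yaw] about the fixed x, y, z axes, in that order (R = Rz(yaw) Ry(pitch) Rx(roll)).
In Python, from cell import env gives the robot as it stands. The module is installed in compiled form; this text tells all that it offers.
- The arm moves only by the tool step_arm, never from a script. Its argument "rows" is a list of rows, each an object with "angular": the turn, a rotation vector about the tool's x, y, z in units of pi rad (1.0 is pi rad), a list of three; "slide": the shift along the tool's x, y, z in units of 500 mm (1.0 is 500 mm), a list of three; "jaw": the opening, from 0 (shut) to 1 (fully open). A call has 1 to 10 rows; each row shifts and turns the commanded pose from where the row before left it, along the tool's axes as they then stand; what a row does not reach is not made up. A row lasts 1/8 s, in which the tool goes at most 62.5 mm and 10.7 degrees, less where a joint would pass 70% of its speed; a pose out of reach is approached as far as the arm can. A call with a number of a shift or a turn outside -1 to 1 is refused whole. A call with a gripper value outside its range is refused whole. The fingers move at their own pace and stop on an object; "newtons" is the grip in N (left out, the last holds). Time passes only in rows, so rows that do not move let the fingers close. It gives the time, the measured TCP pose, the force, the opening and the grip force at its end, in the units of the state.
- env.get_obs(): the state, without advancing time (a new reading comes with each control period).
- env.read_camera(name): name is "scene" or "side" or "wrist"; returns the picture (420x560x3 uint8, red, green, blue); there is no depth.
- env.camera_info(name): a dict with "fx", "fy", "cx", "cy" (pixels), "R" (3x3) and "t" (3): a world point X has camera coordinates R X + t. Camera axes: x right, y down, z forward; pixel columns grow to the right and rows downward; lengths in m; the calibration is good to about 2 mm. A picture is of the moment at which its call begins: read the wrist's pose just before it. camera_info takes no time and is no camera call; for the wrist camera it gives the pose at the moment of the call.
- env.sign_off(): hands the job in; it is judged then, once.
The state is a dict: "time_s": time; "qpos": joint angles; "joint_velocities": joint speeds; "effort": joint torques, N m; "tool_pos": TCP position; "tool_rot": TCP orientation; "force": force on the tool from outside, world axes, zero at the start; "wrist_torque": the same for the moment, N m; "grip_width": finger opening in m; "grasp_force": force on a finger pad.
Only numpy, scipy, OpenCV 4.12 (cv2) and the standard library are available. Lean on these libraries where they do the work, as an engineer would, in place of code of your own. Each camera call takes 0.05 s, during which the arm holds its last target. There are 200 camera calls.

## Working session

There is one attempt and no reset: what is moved stays moved. The work goes in short steps, Python scripts to look and compute and a tool call to move; the robot and the scene stay as the last step left them, time stands still between calls to the robot, and variables do not carry over. Pictures are saved under pics/ and viewed, at most 10 in all, crops included, and the job is handed in when it is done.

Besides the shell and the picture viewer there is one more tool, called by a JSON object that holds its "api" and its "payload". step_arm: Moves the arm, as the interface text tells. Shifts and turns lie within -1 to 1; 1 stands for 500 mm of shift or pi rad of turn. Its arguments: {"type":"object","properties":{"rows":{"type":"array"},"newtons":{"type":"number"}},"required":["rows"]}

```bash
mkdir -p pics
python3 - <<'E'
from cell import env
import cv2
for n in("scene","side"):
    cv2.imwrite(f"pics/{n}0.png",env.read_camera(n)[:,:,::-1])
    c=env.camera_info(n);print(n,c)
o=env.get_obs();print(o)
E
```

```text
scene {'fx': 512.1925682231712, 'fy': 512.1925682231712, 'cx': 279.1061863386736, 'cy': 214.41098679684515, 'R': array([[ 0.97712059, -0.21261905, -0.00533829],
       [-0.14498249, -0.64750342, -0.74814397],
       [ 0.1556131 ,  0.73180083, -0.66351496]]), 't': array([-0.53015886,  0.10550403,  1.37270528])}
side {'fx': 386.2091085787222, 'fy': 386.2091085787222, 'cx': 275.9472263577375, 'cy': 211.96610618349652, 'R': array([[ 0.96703308, -0.25464049,  0.00229055],
       [-0.10413477, -0.40364286, -0.90897106],
       [ 0.2323854 ,  0.87876656, -0.41685292]]), 't': array([-0.4973891 ,  0.11644787,  0.95504219])}
{'time_s': 0.1, 'qpos': array([69.1026749 , 18.43458276, -4.01528983, 83.16720783,  1.29406296,
       78.54030556, -3.26002949]), 'joint_velocities': array([-0.02002946, -0.05270232, -0.06901542, -0.04026983,  0.08490936,
       -0.11483087,  0.0413536 ]), 'effort': array([ 4.34999274e-04, -4.92569304e+01, -4.05523963e-01, -3.13403070e+01,
       -6.41196314e-02,  3.94291466e-02,  1.08230111e-04]), 'tool_pos': array([ 0.24016764, -0.60347954,  0.22157961]), 'tool_rot': array([-1.79903080e+02,  4.55643038e-03,  2.17064622e+01]), 'force': array([ 0.18234339,  0.56743742, -0.18674545]), 'wrist_torque': array([-0.04735869,  0.06580106, -0.03194488]), 'grasp_force': 0.0, 'grip_width': 0.08656693638601265}
```

View pics/scene0.png

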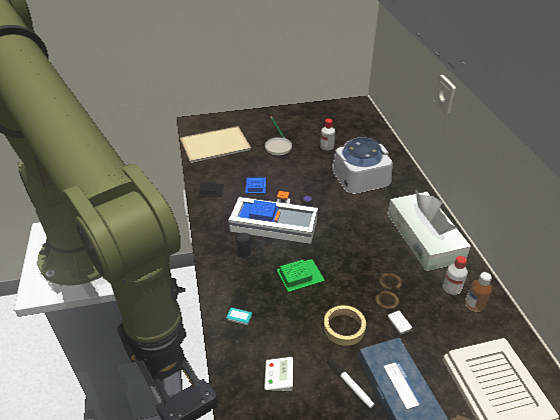

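View pics/side0.png

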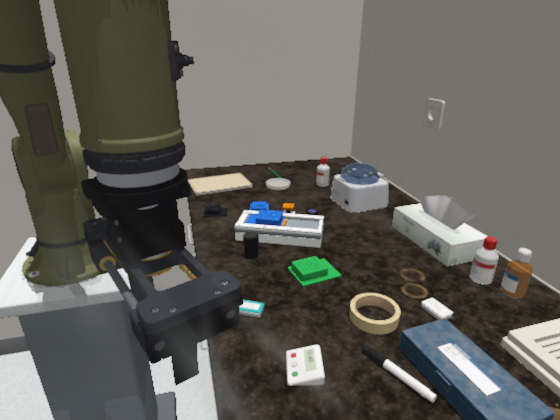

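Scene view: the housing is at about (274,219). Things that could be taken for the cover are the blue one in the housing (263,210), a smaller loose blue one (256,185), a black one (210,189) and a green one (300,273). I choose the one in the housing. The tab is orange, at (283,197) in scene and (289,208) in side. The black canister stands at (243,244), in front of the housing. Next are close crops of both views.

Run:
```python
import cv2,numpy as np
a=cv2.imread("pics/scene0.png")[170:260,215:335];b=cv2.imread("pics/side0.png")[192:267,225:335]
a=cv2.resize(a,(780,585),interpolation=cv2.INTER_CUBIC)
b=cv2.resize(b,(770,525),interpolation=cv2.INTER_CUBIC)
cv2.imwrite("pics/a.png",a);cv2.imwrite("pics/b.png",b)
```

```text
(no output)
```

View pics/a.png

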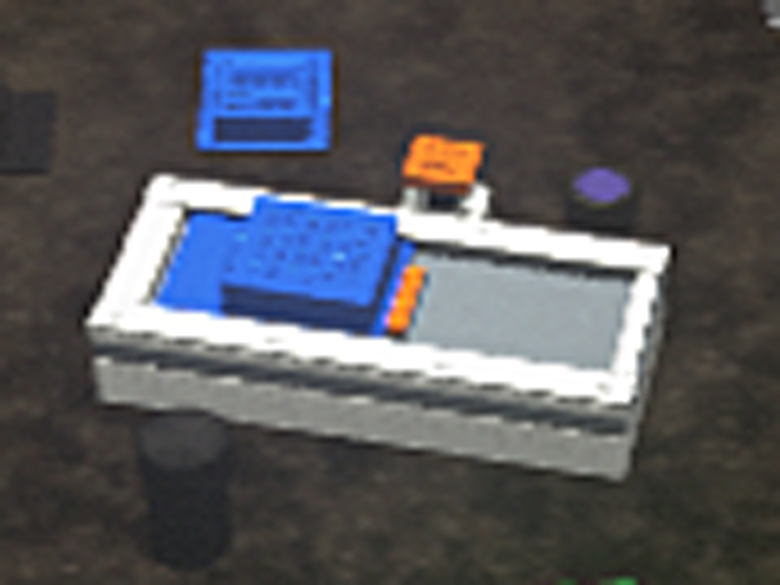

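View pics/b.png

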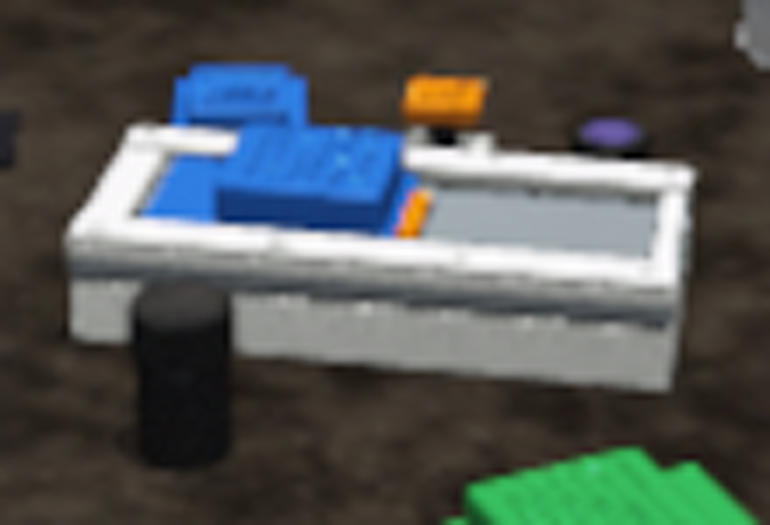

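The crops confirm the choice: a large blue block on a flange in the white housing, and an orange tab behind it at crop a (444,158) and crop b (446,92). The canister is in front of the housing at the near end. Now I triangulate and fit the housing pose.

```bash
cat > h.py <<'E'
import numpy as np,cv2
from cell import env
from scipy.optimize import least_squares
def P(n):
    c=env.camera_info(n);K=np.array([[c['fx'],0,c['cx']],[0,c['fy'],c['cy']],[0,0,1]]);return K@np.c_[c['R'],c['t']]
def proj(P,X):
    h=P@np.r_[X,1];return h[:2]/h[2]
def tri(P1,P2,a,b):
    X=cv2.triangulatePoints(P1,P2,np.array(a,float),np.array(b,float)).ravel();return X[:3]/X[3]
E
python3 - <<'E'
from h import *
A,B=P("scene"),P("side")
f=lambda p:np.array(p)/6.5+np.array([215,170])-.42
g=lambda p:np.array(p)/7+np.array([225,192])-.43
# model pt, scene crop, side crop
D={"FL":((-.115,-.05,.0465),(88,322),(68,232)),"FR":((.115,-.05,.0465),(632,400),(678,288)),
"BR":((.115,.05,.0465),(670,248),(692,170)),"BL":((-.115,.05,.0465),(152,177),(132,128)),
"tab":((.012,.067,.064),(444,158),(446,92)),
"cBL":((-.065,.03,.062),(258,198),(243,126)),"cBR":((.001,.03,.062),(398,212),(400,130)),"cFL":((-.065,-.03,.062),(222,285),(218,190))}
W={}
for k,(m,a,b) in D.items(): W[k]=tri(A,B,f(a),g(b));print(k,W[k].round(4))
def T(p,m): c,s=np.cos(p[3]),np.sin(p[3]);return np.array([p[0]+c*m[0]-s*m[1],p[1]+s*m[0]+c*m[1],p[2]+m[2]])
def res(p): return np.concatenate([np.r_[proj(A,T(p,m))-f(a),proj(B,T(p,m))-g(b)] for m,a,b in D.values()])
r=least_squares(res,[.6,0,0,0],loss="soft_l1");p=r.x
print(p.round(4),np.degrees(p[3]));print(res(p).reshape(-1,4).round(1))
for n,m in dict(tab=(.012,.067,.064),rear=(-.065,0,.051),rear2=(-.055,0,.051),end=(.035,0,.051)).items():print(n,T(p,m).round(4))
# canister top center & base
print("can",tri(A,B,f((187,442)),g((183,300))))
E
```

```text
FL [0.4    0.0034 0.0433]
FR [ 0.6142 -0.0864  0.0366]
BR [ 0.653  -0.0023  0.0419]
BL [0.4413 0.0932 0.0429]
tab [0.5659 0.0558 0.0613]
cBL [0.4814 0.0528 0.0566]
cBR [0.5385 0.0256 0.0605]
cFL [4.577e-01 3.000e-04 5.560e-02]
[ 5.269e-01 -3.000e-04 -3.800e-03 -4.234e-01] -24.261442436643907
[[ 0.6  0.6  0.7  0.5]
 [-0.4  0.2  0.  -0.8]
 [-0.5 -0.3  0.1 -0.2]
 [ 0.5  0.1  0.5  0.1]
 [-0.3  0.3 -0.1  0.4]
 [-1.  -0.6  0.1 -0.5]
 [ 0.3  0.3  0.8  0.6]
 [-0.8 -0.3 -0.9 -0.6]]
tab [0.5653 0.0558 0.0602]
rear [0.4676 0.0264 0.0472]
rear2 [0.4767 0.0223 0.0472]
end [ 0.5588 -0.0147  0.0472]
can [ 0.42642645 -0.09586308  0.06118673]
```

Fit residuals are under 1 px. The tab triangulates at z 0.061 against 0.064, and the canister's height comes out at 0.061 against 0.060, so I trust xy to about 3 mm. Housing yaw is -24.3°. First I turn the tool to the housing's yaw and close the jaw.

{"api": "step_arm", "payload": {"rows": [{"angular": [0,0,0.0511],"slide": [0,0,0],"jaw": 0},{"angular": [0,0,0.0511],"slide": [0,0,0],"jaw": 0},{"angular": [0,0,0.0511],"slide": [0,0,0],"jaw": 0},{"angular": [0,0,0.0511],"slide": [0,0,0],"jaw": 0},{"angular": [0,0,0.0511],"slide": [0,0,0],"jaw": 0},{"angular": [0,0,0],"slide": [0.004,-0.105,0],"jaw": 0},{"angular": [0,0,0],"slide": [0.004,-0.105,0],"jaw": 0},{"angular": [0,0,0],"slide": [0.004,-0.105,0],"jaw": 0},{"angular": [0,0,0],"slide": [0.004,-0.105,0],"jaw": 0}], "newtons": 10}}

```text
time_s: 1.23
tool_pos: [0.3345, -0.414, 0.2221]
tool_rot: [-180.0, 0.0, -24.3]
force: [0.2, 0.1, 0.3]
grip_width: 0.0058
grasp_force: 0.0
```

{"api": "step_arm", "payload": {"rows": [{"angular": [0,0,0],"slide": [0.0035,-0.1046,0],"jaw": 0},{"angular": [0,0,0],"slide": [0.0035,-0.1046,0],"jaw": 0},{"angular": [0,0,0],"slide": [0.0035,-0.1046,0],"jaw": 0},{"angular": [0,0,0],"slide": [0.0035,-0.1046,0],"jaw": 0},{"angular": [0,0,0],"slide": [0.0035,-0.1046,0],"jaw": 0},{"angular": [0,0,0],"slide": [0.0035,-0.1046,0],"jaw": 0},{"angular": [0,0,0],"slide": [0.0035,-0.1046,0],"jaw": 0},{"angular": [0,0,0],"slide": [0.0035,-0.1046,0],"jaw": 0},{"angular": [0,0,0],"slide": [0.0035,-0.1046,0],"jaw": 0},{"angular": [0,0,0],"slide": [0.0035,-0.1046,0],"jaw": 0}]}}

```text
time_s: 2.48
tool_pos: [0.5654, 0.055, 0.2222]
tool_rot: [180.0, 0.0, -24.3]
force: [0.4, -0.2, 1.1]
grip_width: 0.0002
grasp_force: 0.0
```

Run:
```python
from h import *
print(env.get_obs()['tool_pos'],env.get_obs()['tool_rot'])
c=P("wrist");im=env.read_camera("wrist")[:,:,::-1].copy()
print(proj(c,[.5653,.0558,.064]),proj(c,[.4676,.0264,.051]))
cv2.imwrite("pics/w1.png",im);np.save("w1.npy",c)
```

```text
[0.56541403 0.05496955 0.22222738] [ 1.79970830e+02  7.63627404e-03 -2.43106136e+01]
[275.52363032 191.27392351] [343.19965744 263.67802856]
```

View pics/w1.png

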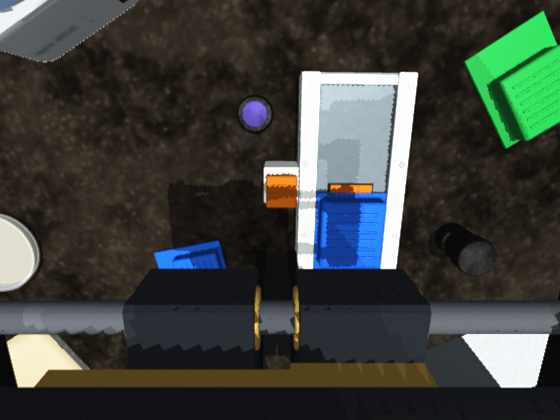

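The wrist view shows the tab top centred near (281,191), where my fit predicted (275,191). The housing's far corners are at (301,72) and (418,73), and the edges tilt slightly. I refine yaw and tab position by back-projecting.

Run:
```python
from h import *
c=np.load("w1.npy")
def bp(u,v,z):
    M=c[:,:2];k=c[:,2]*z+c[:,3]
    H=np.c_[M,k];x=np.linalg.solve(H,[u,v,1]);return x[:2]/x[2]
for n,u,v,z in [("BR",301,72,.0465),("FR",418,73,.0465),("L2",296.5,268,.0465),("R2",403,268,.0465),("tab1",266,175,.064),("tab2",298,176,.064),("tab3",298,208,.064),("tab4",267,208,.064),("blk far L",320,197,.062),("blk far R",383,196,.062)]:
    print(n,bp(u,v,z).round(4))
```

```text
BR [ 0.6487 -0.0058]
FR [ 0.6065 -0.0974]
L2 [0.4802 0.0711]
R2 [ 0.4361 -0.0267]
tab1 [0.5822 0.0574]
tab2 [0.5698 0.032 ]
tab3 [0.5427 0.0436]
tab4 [0.5542 0.0693]
blk far L [0.5435 0.0215]
blk far R [ 0.5209 -0.0308]
```

{"api": "step_arm", "payload": {"rows": [{"angular": [0,0,0],"slide": [0,0.005,0.0735],"jaw": 0},{"angular": [0,0,0],"slide": [0,0,0.0735],"jaw": 0},{"angular": [0,0,0],"slide": [0,0,0.0735],"jaw": 0},{"angular": [0,0,0],"slide": [0,0,0.0735],"jaw": 0},{"angular": [0,0,0],"slide": [0,0,0.008],"jaw": 0},{"angular": [0,0,0],"slide": [0,0,0.008],"jaw": 0},{"angular": [0,0,0],"slide": [0,0,0.005],"jaw": 0},{"angular": [0,0,0],"slide": [0,0,0.005],"jaw": 0},{"angular": [0,0,0],"slide": [0,0,0.005],"jaw": 0},{"angular": [0,0,0],"slide": [0,0,0],"jaw": 0}]}}

```text
time_s: 3.78
tool_pos: [0.565, 0.0515, 0.0607]
tool_rot: [-179.9, -0.1, -24.3]
force: [2.6, 0.4, 2.5]
grip_width: 0.0005
grasp_force: 1.4
```

{"api": "step_arm", "payload": {"rows": [{"angular": [0,0,0],"slide": [0,0,0.005],"jaw": 0},{"angular": [0,0,0],"slide": [0,0,0.004],"jaw": 0},{"angular": [0,0,0],"slide": [0,0,0.002],"jaw": 0},{"angular": [0,0,0],"slide": [0,0,0],"jaw": 0},{"angular": [0,0,0],"slide": [0,0,0],"jaw": 0}]}}

```text
time_s: 4.4
tool_pos: [0.5644, 0.0514, 0.0553]
tool_rot: [180.0, -0.0, -24.3]
force: [-0.5, -0.3, 7.1]
grip_width: 0.0005
grasp_force: 4.0
```

Run:
```python
from h import *
o=env.get_obs();print(o['tool_pos'],o['force'])
b=env.read_camera("scene")[170:260,215:335,::-1]
cv2.imwrite("pics/c.png",cv2.resize(b,(780,585),interpolation=cv2.INTER_CUBIC))
```

```text
[0.5643559  0.05143354 0.05533414] [-0.47205029 -0.32152725  7.13902984]
```

View pics/c.png

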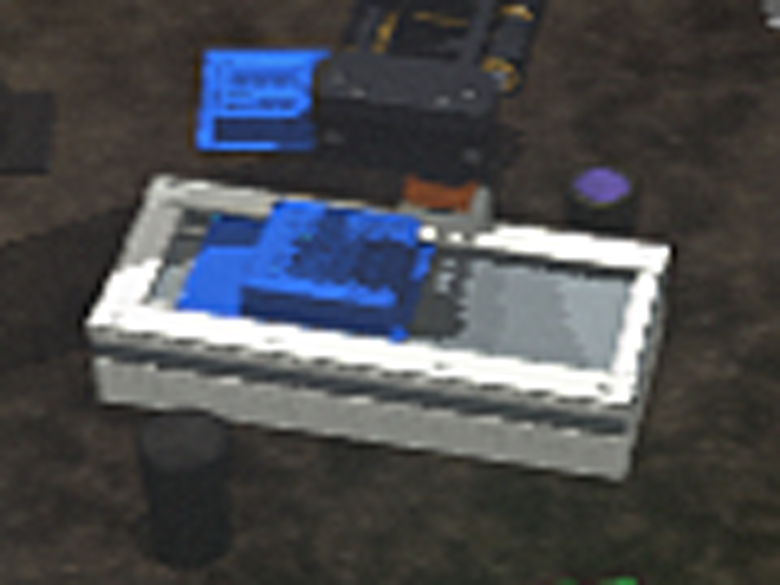

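The cover has sprung about 9–10 mm along +x: the block's rear edge went from 222 to 242 px in the crop. Next I lift, move behind the block and lower.

{"api": "step_arm", "payload": {"rows": [{"angular": [0,0,0],"slide": [0,0,-0.06],"jaw": 0},{"angular": [0,0,0],"slide": [0,0,-0.06],"jaw": 0},{"angular": [0,0,0],"slide": [-0.06,0.043,0],"jaw": 0},{"angular": [0,0,0],"slide": [-0.061,0.043,0],"jaw": 0},{"angular": [0,0,0],"slide": [-0.061,0.044,0],"jaw": 0},{"angular": [0,0,0],"slide": [0,0,0.04],"jaw": 0},{"angular": [0,0,0],"slide": [0,0,0.04],"jaw": 0},{"angular": [0,0,0],"slide": [0,0,0.03],"jaw": 0},{"angular": [0,0,0],"slide": [0,0,0.012],"jaw": 0},{"angular": [0,0,0],"slide": [0,0,0],"jaw": 0}]}}

```text
time_s: 5.7
tool_pos: [0.4541, 0.0297, 0.0532]
tool_rot: [180.0, 0.1, -24.3]
force: [-0.5, 0.8, 0.2]
grip_width: 0.0004
grasp_force: 0.0
```

Run:
```python
from h import *
o=env.get_obs();print(o['tool_pos'],o['force'])
b=env.read_camera("scene")[170:260,215:335,::-1]
cv2.imwrite("pics/d.png",cv2.resize(b,(780,585),interpolation=cv2.INTER_CUBIC))
```

```text
[0.45407048 0.02971058 0.05315043] [-0.50825673  0.75813375  0.21648949]
```

View pics/d.png

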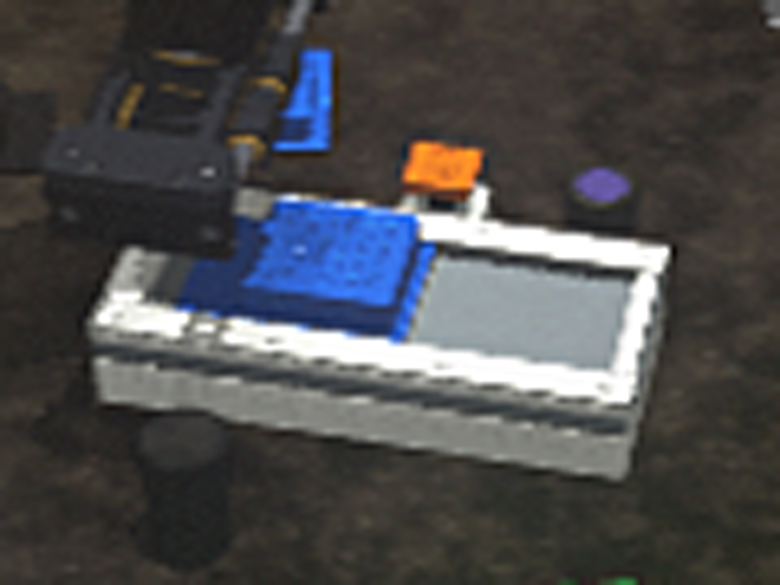

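The fingers are behind the block (hidden under the gripper body), at z 0.053 with no contact. I lower 4 mm and start the push.

{"api": "step_arm", "payload": {"rows": [{"angular": [0,0,0],"slide": [0,0,0.008],"jaw": 0},{"angular": [0,0,0],"slide": [0.015,0,0],"jaw": 0},{"angular": [0,0,0],"slide": [0.015,0,0],"jaw": 0},{"angular": [0,0,0],"slide": [0.015,0,0],"jaw": 0},{"angular": [0,0,0],"slide": [0.015,0,0],"jaw": 0},{"angular": [0,0,0],"slide": [0.015,0,0],"jaw": 0},{"angular": [0,0,0],"slide": [0.015,0,0],"jaw": 0}]}}

```text
time_s: 6.62
tool_pos: [0.4958, 0.0108, 0.0495]
tool_rot: [180.0, 0.0, -24.3]
force: [-0.5, 0.3, 0.4]
grip_width: 0.0001
grasp_force: 0.4
```

{"api": "step_arm", "payload": {"rows": [{"angular": [0,0,0],"slide": [0.016,0,0],"jaw": 0},{"angular": [0,0,0],"slide": [0.016,0,0],"jaw": 0},{"angular": [0,0,0],"slide": [0.016,0,0],"jaw": 0},{"angular": [0,0,0],"slide": [0.016,0,0],"jaw": 0},{"angular": [0,0,0],"slide": [0.016,0,0],"jaw": 0}]}}

```text
time_s: 7.25
tool_pos: [0.5323, -0.0055, 0.0495]
tool_rot: [180.0, 0.0, -24.3]
force: [-0.5, 1.1, 0.7]
grip_width: 0.0006
grasp_force: 0.6
```

Run:
```python
from h import *
o=env.get_obs();print(o['tool_pos'],o['force'])
b=env.read_camera("scene")[170:260,215:335,::-1]
cv2.imwrite("pics/e.png",cv2.resize(b,(780,585),interpolation=cv2.INTER_CUBIC))
```

```text
[ 0.53225022 -0.00553519  0.04951153] [-0.46177693  1.10078506  0.68614266]
```

View pics/e.png

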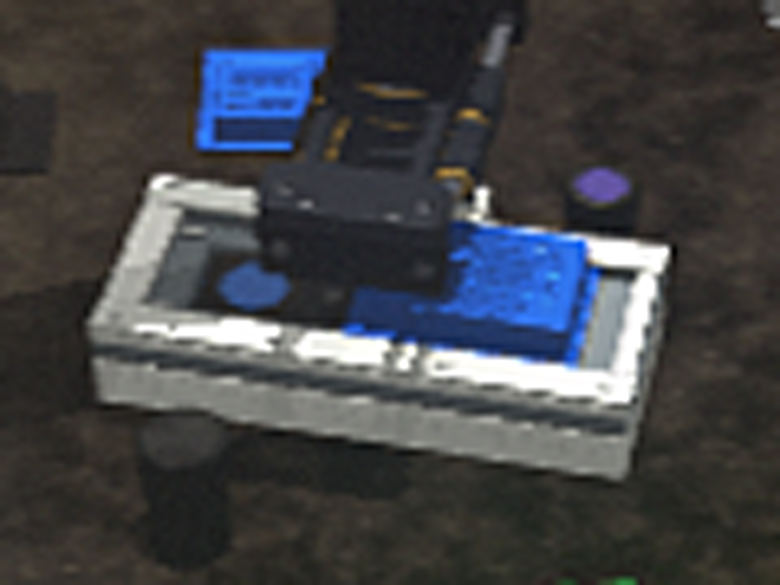

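The cover has moved about 80 mm and the filter is showing. About 18 mm remains to the stop, so I finish slowly while watching the force.

{"api": "step_arm", "payload": {"rows": [{"angular": [0,0,0],"slide": [0.007,0,0],"jaw": 0},{"angular": [0,0,0],"slide": [0.007,0,0],"jaw": 0},{"angular": [0,0,0],"slide": [0.007,0,0],"jaw": 0},{"angular": [0,0,0],"slide": [0.006,0,0],"jaw": 0},{"angular": [0,0,0],"slide": [0,0,0],"jaw": 0}]}}

```text
time_s: 7.92
tool_pos: [0.5445, -0.0111, 0.0495]
tool_rot: [-180.0, -0.0, -24.3]
force: [-0.1, 0.3, -0.9]
grip_width: 0.0006
grasp_force: 0.1
```

{"api": "step_arm", "payload": {"rows": [{"angular": [0,0,0],"slide": [0.004,0,0],"jaw": 0},{"angular": [0,0,0],"slide": [0.004,0,0],"jaw": 0},{"angular": [0,0,0],"slide": [0,0,0],"jaw": 0}]}}

```text
time_s: 8.3
tool_pos: [0.5474, -0.0121, 0.0495]
tool_rot: [-180.0, 0.1, -24.3]
force: [-2.3, 1.7, 1.1]
grip_width: 0.0006
grasp_force: 1.8
```

{"api": "step_arm", "payload": {"rows": [{"angular": [0,0,0],"slide": [0.004,0,0],"jaw": 0},{"angular": [0,0,0],"slide": [0,0,0],"jaw": 0}]}}

```text
time_s: 8.55
tool_pos: [0.5475, -0.0119, 0.049]
tool_rot: [180.0, 0.3, -24.2]
force: [-6.8, 3.9, 2.9]
grip_width: 0.0002
grasp_force: 3.8
```

The force has risen to 8 N with no further motion, so the cover is at the stop. I back off, lift clear and check.

{"api": "step_arm", "payload": {"rows": [{"angular": [0,0,0],"slide": [-0.01,0,0],"jaw": 0},{"angular": [0,0,0],"slide": [-0.02,0,0],"jaw": 0},{"angular": [0,0,0],"slide": [0,0,-0.06],"jaw": 0},{"angular": [0,0,0],"slide": [0,0,-0.1],"jaw": 0},{"angular": [0,0,0],"slide": [0,-0.1,-0.1],"jaw": 0},{"angular": [0,0,0],"slide": [0,-0.1,-0.1],"jaw": 0},{"angular": [0,0,0],"slide": [0,0,0],"jaw": 0}]}}

```text
time_s: 9.43
tool_pos: [0.575, 0.0786, 0.2225]
tool_rot: [-179.6, -0.4, -23.9]
force: [0.2, -0.8, 0.1]
grip_width: 0.0007
grasp_force: 0.0
```

Run:
```python
from h import *
o=env.get_obs();print(o['tool_pos'],o['force'])
b=env.read_camera("scene")[170:260,215:335,::-1]
cv2.imwrite("pics/f.png",cv2.resize(b,(780,585),interpolation=cv2.INTER_CUBIC))
```

```text
[0.57499449 0.07857054 0.22254905] [ 0.24361364 -0.79420476  0.13323385]
```

View pics/f.png

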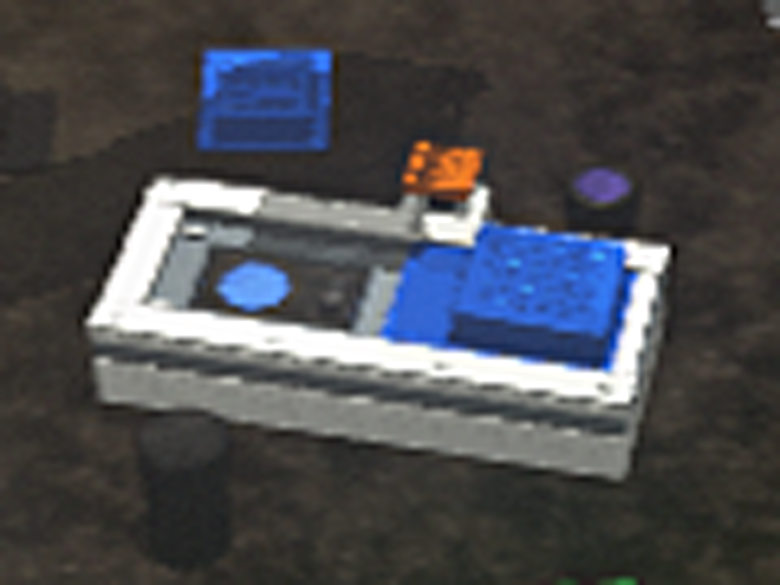

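The cover lies flat against the end stop with its block centred near crop (540,290). The filter is fully bare, with clear deck between it and the cover, and the canister and the other blue piece have not moved.

```bash
python3 -c "
from cell import env
print(env.sign_off())"
```

```text
the job is handed in; nothing more can be done
None
```

I pressed the tab, pushed the blue cover to the end stop so the filter is fully uncovered, and handed the job in; the sign-off gave no verdict.

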